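# Stack L-shaped joining plates in alternating directions

### The arm

A 6-joint arm with a two-finger parallel gripper is mounted at the origin on the work surface. World frame = base frame: x ahead of the robot, y to its left, z up, the work surface at z = 0. Lengths are in m, angles in degrees, forces in N, time in s.
With the tool pointing down it reaches from about 0.3 to 0.85 m from the base axis. Payload 4.2 kg.
Tool frame: the origin (TCP) lies on the centre line of the jaws, within the pads' length; the fingertips stand robot.tip_extent ahead of it and the grasp point (between the pads) lies 11 mm behind it (robot.tip_extent is the distance from the TCP to the fingertips, in m); z points along the fingers, y is the line along which they close (so a half turn about z gives the same grasp; the last joint's range is limited). The gripper opens to 91 mm and grips with 3 to 60 N. Pads are 32 mm wide; open, the fingers measure 118 mm over their backs; the gripper's body (76 mm by 178 mm) begins 60 mm behind the grasp point.
Start: joints at [67.552, 18.312, 89.639, -0, 72.044, -1.146], TCP at [0.209, 0.536, 0.222] pointing down, gripper open.
Joint ranges: [-177.97, 177.97], [-48.28, 115.42], [12.27, 149.76], [-77.06, 257.06], [2.81, 150.46], [-146.56, 146.56]. Speed limits (degrees/s): [147.25, 147.25, 180, 180, 180, 180].

### API

Orientations are given as [roll, pitch, yaw] about the fixed x, y, z axes, in that order (R = Rz(yaw) Ry(pitch) Rx(roll)).
In Python, from workcell import robot gives the robot as it stands.
- The arm moves only by the shell command python3 -m inch 'ROWS' [FORCE]. ROWS is JSON, a list of rows, each an object of numbers: "rx", "ry", "rz": the turn, a rotation vector about the tool's x, y, z as a fraction of full scale; "tx", "ty", "tz": the shift along the tool's x, y, z as a fraction of full scale; "gripper": the gripper command: -1 is shut, 1 is fully open, values between are in proportion. In form: [{"rx": .., "ry": .., "rz": .., "tx": .., "ty": .., "tz": .., "gripper": ..}, ...]. A call has 1 to 12 rows; each row shifts and turns the commanded pose from where the row before left it, along the tool's axes as they then stand; what a row does not reach is not made up. Full scale, the value 1, is 0.1 m for a shift and 2 pi rad for a turn. A row lasts 1/12 s, in which the tool goes at most 41.7 mm and 7.16 degrees, less where a joint would pass 70% of its speed; a pose out of reach is approached as far as the arm can. A call with a number of a shift or a turn outside -1 to 1 is refused whole. A call with a gripper value outside its range is refused whole. The fingers move at their own pace and stop on an object; FORCE is the grip in N (left out, the last holds). Time passes only in rows, so rows that do not move let the fingers close. It gives the time, the measured TCP pose, the force, the opening and the grip force at its end, in the units of the state.
- robot.state(): the state, without advancing time (a new reading comes with each control period).
- robot.snapshot(name): name is "scene" or "top" or "wrist"; returns the picture (420x560x3 uint8, red, green, blue); there is no depth.
- robot.calibration(name): a dict with "mtx" (3x3 intrinsics, pixels), "dist" ([k1, k2, p1, p2, k3] as OpenCV has them; the pictures are not rectified), "pose" (4x4, takes a point from camera to world coordinates). Camera axes: x right, y up, looking along -z (the intrinsics and any distortion apply to the point x, -y, -z); pixel columns grow to the right and rows downward; lengths in m; the calibration is good to about 2 mm. A picture is of the moment at which its call begins: read the wrist's pose just before it. calibration takes no time and is no camera call; for the wrist camera it gives the pose at the moment of the call.
- robot.sign_off(): hands the job in; it is judged then, once.
The state is a dict: "time_s": time; "joints": joint angles; "dq": joint speeds; "effort": joint torques, N m; "tool_pos": TCP position; "orientation": TCP orientation; "contact_force": force on the tool from outside, world axes, zero at the start; "moment": the same for the moment, N m; "gripper_width": finger opening in m; "finger_force": force on a finger pad.
Only numpy, scipy, OpenCV 4.12 (cv2) and the standard library are available. Lean on these libraries where they do the work, as an engineer would, in place of code of your own. Each camera call takes 0.05 s, during which the arm holds its last target. There are 200 camera calls.

### The job

Stack the three loose L-shaped plates one by one, longest first and shortest last, on the L plate that already lies on the aluminium profile: lugs up, long arms squarely one over the other, and each plate turned half round from the one below, so that the short arms point alternately to opposite sides and the pile stays balanced. Let each plate come to rest before fetching the next; when all are on, release the pile and press down on the middle of the topmost plate's long arm, firmly enough to feel that it sits without rocking, then let go and leave the pile standing. Do not disturb the straight plate, the spray can or the screwdriver.

Things in the scene. Friction and masses are not known exactly. Their poses are not given: they have to be found in the camera images.
- rest: fixed offcut of square aluminium slot profile lying on the bench, 160 long (its x axis), 40 wide (y), 40 high; origin: centre of its underside, on the bench; the pile stands on its top at 40
- plate_first: L-shaped flat steel plate, 14 thick, about 210 g. Long arm 140 x 36 along x; short arm 28 wide at the +x end, reaching to +y as far as 54 from the long arm's centre line, with a small lug on its tip standing 9 above the plate. Origin: underside, middle of the long arm; z up, to the lug side. Mass centre about 10 to +x, 9 to +y. Lies already on the rest, lug up, along it: the bottom of the pile.
- plate_long: L-shaped flat steel plate, 14 thick, about 186 g. Long arm 124 x 36 along x; short arm 28 wide at the +x end, reaching to +y as far as 54 from the long arm's centre line, with a small lug on its tip standing 9 above the plate. Origin: underside, middle of the long arm; z up, to the lug side. Mass centre about 10 to +x, 9 to +y. Starts loose, flat on the bench, lug up.
- plate_mid: L-shaped flat steel plate, 14 thick, about 162 g. Long arm 108 x 36 along x; short arm 28 wide at the +x end, reaching to +y as far as 54 from the long arm's centre line, with a small lug on its tip standing 9 above the plate. Origin: underside, middle of the long arm; z up, to the lug side. Mass centre about 10 to +x, 9 to +y. Starts loose, flat on the bench, lug up.
- plate_short: L-shaped flat steel plate, 14 thick, about 138 g. Long arm 92 x 36 along x; short arm 28 wide at the +x end, reaching to +y as far as 54 from the long arm's centre line, with a small lug on its tip standing 9 above the plate. Origin: underside, middle of the long arm; z up, to the lug side. Mass centre about 10 to +x, 9 to +y. Starts loose, flat on the bench, lug up.
- plate_first_lug (a point): middle of the top face of plate_first's lug, at (56, 49, 23) from the plate's origin in its own axes; the lug is 28 (x) by 10 (y)
- plate_long_lug (a point): middle of the top face of plate_long's lug, at (48, 49, 23) from the plate's origin in its own axes; the lug is 28 (x) by 10 (y)
- plate_mid_lug (a point): middle of the top face of plate_mid's lug, at (40, 49, 23) from the plate's origin in its own axes; the lug is 28 (x) by 10 (y)
- plate_short_lug (a point): middle of the top face of plate_short's lug, at (32, 49, 23) from the plate's origin in its own axes; the lug is 28 (x) by 10 (y)
- straight_plate: bystander: straight steel plate 100 x 36 x 14 without short arm or lug, loose on the bench; origin: centre of its underside, x along it
- spray_can: bystander: white spray can, 52 across, 150 high, standing loose; origin: centre of its underside
- screwdriver: bystander: screwdriver lying loose, black handle; its x axis runs along it, handle to -x
Mind the look-alikes: they are no part of the job. What is shaped like the plate_short but red is not meant. Leave any orange look-alike of the plate_long alone.

How it is judged (in metres and radians):
On the way, in this order (a step that is already met when the one before it is completed fails the run):
1. plate_long lies released and at rest on the first plate, turned half round from it (x of plate_first in the frame of rest between -0.022 and 0.022 m and y of plate_first in the frame of rest between -0.013 and 0.013 m and z of plate_first in the frame of rest between 0.037 and 0.043 m and angle between the x axis of plate_first and the x axis of rest, either way round below 0.18 rad and angle between each of plate_first, plate_long's own z axis and vertical below 0.06 rad and x of plate_long in the frame of plate_first between -0.012 and 0.012 m and y of plate_long in the frame of plate_first between -0.01 and 0.01 m and z of plate_long in the frame of plate_first between 0.011 and 0.017 m and angle between the x axis of plate_long and the x axis of plate_first, either way round below 0.14 rad and y of plate_long_lug in the frame of plate_first below -0.03 m and contact force between the fingers and plate_long below 0.1 N and linear speed of plate_long below 0.02 m/s and angular speed of plate_long below 0.15 rad/s), for 0.2 s.
2. plate_mid lies on that, turned half round again (all of step 1 and x of plate_mid in the frame of plate_long between -0.012 and 0.012 m and y of plate_mid in the frame of plate_long between -0.01 and 0.01 m and z of plate_mid in the frame of plate_long between 0.011 and 0.017 m and angle between the x axis of plate_mid and the x axis of plate_long, either way round below 0.14 rad and y of plate_mid_lug in the frame of plate_long below -0.03 m and angle between plate_mid's own z axis and vertical below 0.06 rad and contact force between the fingers and plate_mid below 0.1 N and linear speed of plate_mid below 0.02 m/s and angular speed of plate_mid below 0.15 rad/s), for 0.2 s.
3. plate_short lies on top, turned half round again, released and at rest (all of step 2 and x of plate_short in the frame of plate_mid between -0.012 and 0.012 m and y of plate_short in the frame of plate_mid between -0.01 and 0.01 m and z of plate_short in the frame of plate_mid between 0.011 and 0.017 m and angle between the x axis of plate_short and the x axis of plate_mid, either way round below 0.14 rad and y of plate_short_lug in the frame of plate_mid below -0.03 m and angle between plate_short's own z axis and vertical below 0.06 rad and contact force between the fingers and plate_short below 0.1 N and linear speed of plate_short below 0.02 m/s and angular speed of plate_short below 0.15 rad/s), for 0.2 s.
4. the fingers press the topmost plate down onto the pile near the middle of its long arm (over 4 N between it and the plate below, its weight included) (horizontal distance between the grasp point and plate_short below 0.03 m and contact force between plate_short and plate_mid above 4 N and contact force between the fingers and plate_short above 1.5 N and angle between plate_short's own z axis and vertical below 0.06 rad), for 0.1 s.
At the end, for the whole second after the job is handed in: The L plates lie piled on the rest, longest lowest, shortest on top, level, lugs up, released, at rest; each turned half round from the one below, centred on it within 12 mm along and 10 mm across its long arm and parallel within 0.14 rad; the first within 22 and 13 mm of the rest (all of step 3); the robot touches nothing.
It fails at once if the straight plate is disturbed (moved over 25 mm) (distance of straight_plate from where it was at the start of the episode above 0.025 m).
It fails at once if the spray can is disturbed (moved over 25 mm) (distance of spray_can from where it was at the start of the episode above 0.025 m).
It fails at once if the screwdriver is disturbed (moved over 25 mm) (distance of screwdriver from where it was at the start of the episode above 0.025 m).
It also fails if it takes over 72 s, if anything falls off the work surface, if the arm or the gripper's body presses on something with over 40 N, if the wrist force passes 120 N, or if a joint passes its speed limit or range.

## Working session

There is one attempt and no reset: what is moved stays moved. The work goes in short steps, Python scripts to look and compute and a shell command to move; the robot and the scene stay as the last step left them, time stands still between calls to the robot, and variables do not carry over. Pictures are saved under pics/ and viewed, at most 10 in all, crops included, and the job is handed in when it is done.

```bash
mkdir -p pics; ls
python3 - <<'E'
from workcell import robot
import cv2
print(robot.state(), robot.tip_extent)
for n in("top","scene"):
    cv2.imwrite(f"pics/{n}0.png",robot.snapshot(n)[:,:,::-1]); c=robot.calibration(n); print(n,c)
E
```

```text
pics
{'time_s': 0.0, 'joints': array([ 6.75529784e+01,  1.83519270e+01,  8.97063629e+01, -8.81084794e-05,
        7.20409920e+01, -1.14677931e+00]), 'dq': array([-0.12708873, -0.02028749, -0.04644316, -0.03186842,  0.11600639,
       -0.01411872]), 'effort': array([ 1.56614289e-03, -4.12466741e+01, -2.31978035e+01,  7.27002695e-02,
        4.56323905e-02, -1.74140341e-04]), 'tool_pos': array([0.20869807, 0.53527931, 0.22111767]), 'orientation': array([-1.79900736e+02, -1.90324852e-03,  1.58699783e+02]), 'contact_force': array([1.33140949, 0.19239028, 0.20989219]), 'moment': array([ 3.96591319e-03, -2.25872867e-02, -1.72087603e-05]), 'finger_force': 0.0, 'gripper_width': 0.09084086148393693} 0.008
top {'mtx': array([[461.84754131,   0.        , 278.10705801],
       [  0.        , 461.84754131, 208.15206582],
       [  0.        ,   0.        ,   1.        ]]), 'dist': array([-0.11545745,  0.        ,  0.        ,  0.        ,  0.        ]), 'pose': array([[ 2.64240605e-04,  9.99518922e-01, -3.10137834e-02,
         4.88159980e-01],
       [-9.99999419e-01,  2.96519200e-04,  1.03618764e-03,
        -6.74567317e-02],
       [ 1.04488533e-03,  3.10134915e-02,  9.99518420e-01,
         1.40713182e+00],
       [ 0.00000000e+00,  0.00000000e+00,  0.00000000e+00,
         1.00000000e+00]])}
scene {'mtx': array([[513.80842271,   0.        , 285.37265823],
       [  0.        , 513.80842271, 204.75694788],
       [  0.        ,   0.        ,   1.        ]]), 'dist': array([-0.08037134,  0.        ,  0.        ,  0.        ,  0.        ]), 'pose': array([[ 0.66562666, -0.49502174,  0.55847527,  1.17621587],
       [ 0.74598782,  0.42023076, -0.51663167, -0.65817021],
       [ 0.02105542,  0.76049956,  0.64899699,  0.81549484],
       [ 0.        ,  0.        ,  0.        ,  1.        ]])}
```

View pics/top0.png

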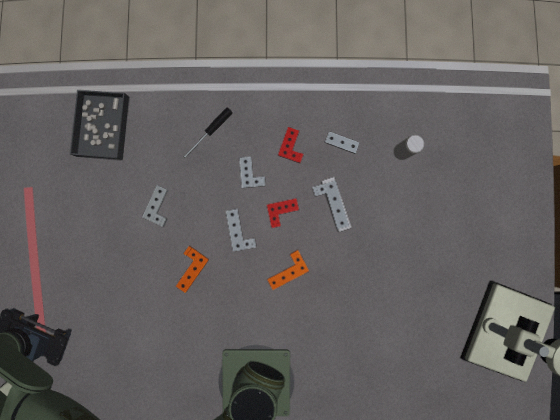

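View pics/scene0.png

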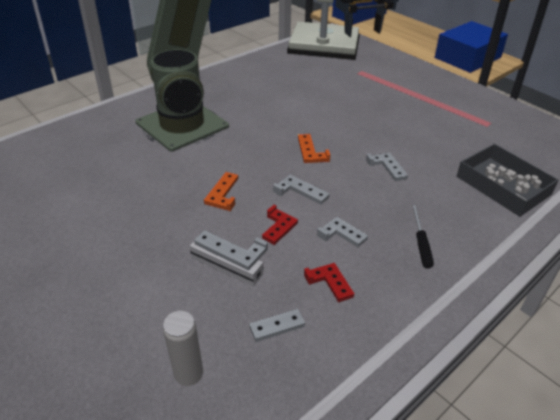

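Top view shows, as things that could be mistaken: grey L's at (240,230), (250,172) and (156,206), which are the loose plates. A grey L lies on the profile at (336,204). There are red L's at (290,145) and (283,211), orange L's at (193,268) and (289,271), and a grey straight plate at (342,142). I'll measure the grey L's and take a crop to check the choice.

```bash
cat > h.py <<'E'
from workcell import robot
import cv2, numpy as np
def rays(px,c):
    u=cv2.undistortPoints(np.float64(px).reshape(-1,1,2),c["mtx"],c["dist"]).reshape(-1,2)
    return np.c_[u[:,0],-u[:,1],-np.ones(len(u))]@c["pose"][:3,:3].T, c["pose"][:3,3]
def onto(px,c,z):
    d,o=rays(px,c); return (o+d*((z-o[2])/d[:,2])[:,None])[:,:2]
def greys(img,S,lo):
    big=cv2.resize(img,None,fx=S,fy=S,interpolation=cv2.INTER_CUBIC)
    h=cv2.cvtColor(big,cv2.COLOR_RGB2HSV)
    m=((h[...,2]>lo)&(h[...,1]<70)).astype(np.uint8)
    cs,_=cv2.findContours(m,cv2.RETR_EXTERNAL,cv2.CHAIN_APPROX_NONE)
    return [((c.reshape(-1,2)+.5)/S-.5) for c in cs]
def lfit(w):
    """L contour in world xy -> origin, yaw deg, long, wide, handedness"""
    box=cv2.boxPoints(cv2.minAreaRect(np.float32(w*1000))).astype(float)/1000
    gap=[np.min(np.linalg.norm(w-b,axis=1)) for b in box]
    k=int(np.argmax(gap)); M,O=box[k],box[(k+2)%4]; P,Q=box[(k+1)%4],box[(k+3)%4]
    A=P if np.linalg.norm(P-M)<np.linalg.norm(Q-M) else Q
    x=O-A; y=M-A; L,W=np.linalg.norm(x),np.linalg.norm(y); x/=L; y/=W
    return (A+O)/2+y*.018, np.degrees(np.arctan2(x[1],x[0])), L, W, x[0]*y[1]-x[1]*y[0], max(gap)
def go(xy,yaw=None,z=None):
    """rows' totals (scaled units): turn first, then shift"""
    s=robot.state(); p=s["tool_pos"]; r,pi,y=s["orientation"]
    yaw=y if yaw is None else yaw; d=(yaw-y+180)%360-180; a=np.radians(y+d)
    e=np.array(xy)-p[:2]
    print("yaw",round(y,2),"rz tot",round(-d/360,4),"(j6",round(s["joints"][5],1),") tx",round((e@[np.cos(a),np.sin(a)])*10,4),
     "ty",round((e@[np.sin(a),-np.cos(a)])*10,4),"tz","" if z is None else round((p[2]-z)*10,4), "rp",np.round([r,pi],2))
E
python3 - <<'E'
from h import *
img=robot.snapshot("top"); c=robot.calibration("top")
for z,name in((.014,"bench"),):
  for px in greys(img,4,120):
    m=px.mean(0)
    if len(px)<200 or not(120<m[0]<440 and 100<m[1]<300): continue
    zz=.054 if np.linalg.norm(m-[336,204])<30 else .014
    f=lfit(onto(px,c,zz)); print(m.round(),len(px),np.round(f[0],4),np.round(f[1:],3))
cr=cv2.resize(img[120:300,130:370],None,fx=3.3,fy=3.3,interpolation=cv2.INTER_CUBIC); cv2.imwrite("pics/crop0.png",cr[:,:,::-1])
E
```

```text
[238. 232.] 499 [0.4658 0.063 ] [-1.69078e+02  1.26000e-01  7.20000e-02  1.00000e+00  3.40000e-02]
[155. 207.] 415 [0.5468 0.3088] [1.55519e+02 1.08000e-01 6.90000e-02 1.00000e+00 3.60000e-02]
[333. 202.] 593 [ 0.544  -0.2423] [19.408  0.16   0.072  1.     0.032]
[250. 174.] 413 [0.6418 0.0299] [-1.75247e+02  9.30000e-02  7.30000e-02  1.00000e+00  3.70000e-02]
[195. 145.] 209 [0.7134 0.1723] [1.36221e+02 9.80000e-02 4.00000e-03 1.00000e+00 2.00000e-03]
[342. 142.] 323 [ 0.7335 -0.2632] [-1.10149e+02  1.01000e-01  3.70000e-02  1.00000e+00  4.00000e-03]
```

View pics/crop0.png

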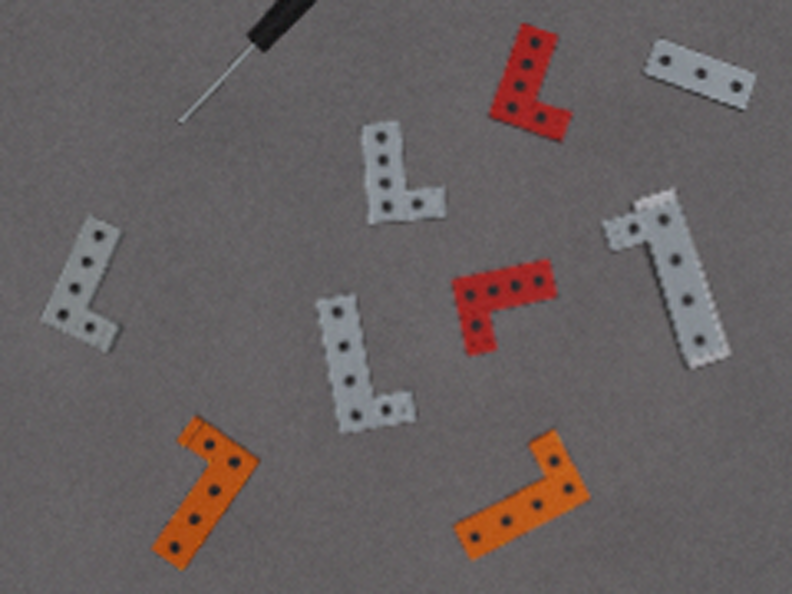

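The crop shows the long plate at (345,365), measured 126 mm. The mid plate is at (80,285), 108 mm, and the short one at (400,175), 93 mm. The first plate on the profile is at about (680,280). All are grey and the handedness is right. Red, orange and straight plates are excluded. I'll turn the tool now, then look at the rest from the wrist.

```bash
python3 -m inch '[{"rz":0.0195,"gripper":0.2},{"rz":0.0195,"gripper":0.2},{"rz":0.0195,"gripper":0.2},{"rz":0.0195,"gripper":0.2},{"rz":0.0195,"gripper":0.2},{"rz":0.0195,"gripper":0.2},{"rz":0.0195,"gripper":0.2},{"rz":0.0195,"gripper":0.2},{"rz":0.0195,"gripper":0.2},{"rz":0.0195,"gripper":0.2},{"rz":0.0195,"gripper":0.2}]' 40; python3 -m inch '[{"rz":0.0195,"gripper":0.2},{"rz":0.0195,"gripper":0.2},{"rz":0.0195,"gripper":0.2},{"rz":0.0195,"gripper":0.2},{"rz":0.0195,"gripper":0.2},{"rz":0.0195,"gripper":0.2},{"rz":0.0195,"gripper":0.2},{"rz":0.0195,"gripper":0.2},{"rz":0.0195,"gripper":0.2},{"rz":0.007,"gripper":0.2}]'; python3 -c "
from h import *
go([.50,-.22],19.4,.22)
go([.466,.063],10.9,.22)
print(robot.calibration('wrist')['pose'].round(3))"
```

```text
yaw 158.7 rz tot 0.3869 (j6 -1.1 ) tx 0.2379 ty 8.0925 tz 0.0132 rp [-179.93    0.  ]
yaw 158.7 rz tot 0.4106 (j6 -1.1 ) tx 1.6327 ty 5.1252 tz 0.0132 rp [-179.93    0.  ]
[[ 0.363 -0.89  -0.277  0.13 ]
 [ 0.932  0.346  0.109  0.566]
 [-0.001 -0.297  0.955  0.385]
 [ 0.     0.     0.     1.   ]]$[0]: bad value
$[0]: bad value
```

```bash
python3 -m inch '[{"rx":0,"ry":0,"rz":0.0195,"tx":0,"ty":0,"tz":0,"gripper":0.2},{"rx":0,"ry":0,"rz":0.0195,"tx":0,"ty":0,"tz":0,"gripper":0.2},{"rx":0,"ry":0,"rz":0.0195,"tx":0,"ty":0,"tz":0,"gripper":0.2},{"rx":0,"ry":0,"rz":0.0195,"tx":0,"ty":0,"tz":0,"gripper":0.2},{"rx":0,"ry":0,"rz":0.0195,"tx":0,"ty":0,"tz":0,"gripper":0.2},{"rx":0,"ry":0,"rz":0.0195,"tx":0,"ty":0,"tz":0,"gripper":0.2},{"rx":0,"ry":0,"rz":0.0195,"tx":0,"ty":0,"tz":0,"gripper":0.2},{"rx":0,"ry":0,"rz":0.0195,"tx":0,"ty":0,"tz":0,"gripper":0.2},{"rx":0,"ry":0,"rz":0.0195,"tx":0,"ty":0,"tz":0,"gripper":0.2},{"rx":0,"ry":0,"rz":0.0195,"tx":0,"ty":0,"tz":0,"gripper":0.2}]' 40; python3 -c "
from h import *
go([.50,-.22],19.4,.22)
go([.466,.063],10.9,.22)"
```

```text
time_s: 0.98
tool_pos: [0.2088, 0.5355, 0.2216]
orientation: [-180.0, 0.0, 88.2]
contact_force: [0.1, 0.4, -0.5]
gripper_width: 0.0546
finger_force: 0.0
yaw 88.15 rz tot 0.191 (j6 69.4 ) tx 0.2369 ty 8.0934 tz 0.0158 rp [-1.7999e+02  4.0000e-02]
yaw 88.15 rz tot 0.2146 (j6 69.4 ) tx 1.6319 ty 5.1263 tz 0.0158 rp [-1.7999e+02  4.0000e-02]
```

```bash
python3 -m inch '[{"rx":0,"ry":0,"rz":0,"tx":-0.36,"ty":0.15,"tz":0,"gripper":0.2},{"rx":0,"ry":0,"rz":0,"tx":-0.36,"ty":0.15,"tz":0,"gripper":0.2},{"rx":0,"ry":0,"rz":0,"tx":-0.36,"ty":0.15,"tz":0,"gripper":0.2},{"rx":0,"ry":0,"rz":0,"tx":-0.36,"ty":0.15,"tz":0,"gripper":0.2},{"rx":0,"ry":0,"rz":0,"tx":-0.36,"ty":0.15,"tz":0,"gripper":0.2},{"rx":0,"ry":0,"rz":0,"tx":-0.36,"ty":0.15,"tz":0,"gripper":0.2},{"rx":0,"ry":0,"rz":0,"tx":-0.36,"ty":0.15,"tz":0,"gripper":0.2},{"rx":0,"ry":0,"rz":0,"tx":-0.36,"ty":0.15,"tz":0,"gripper":0.2},{"rx":0,"ry":0,"rz":0,"tx":-0.36,"ty":0.15,"tz":0,"gripper":0.2},{"rx":0,"ry":0,"rz":0,"tx":-0.36,"ty":0.15,"tz":0,"gripper":0.2},{"rx":0,"ry":0,"rz":0,"tx":-0.36,"ty":0.15,"tz":0,"gripper":0.2},{"rx":0,"ry":0,"rz":0,"tx":-0.36,"ty":0.15,"tz":0,"gripper":0.2}]'; python3 -m inch '[{"rx":0,"ry":0,"rz":0.0191,"tx":0,"ty":0,"tz":0,"gripper":0.2},{"rx":0,"ry":0,"rz":0.0191,"tx":0,"ty":0,"tz":0,"gripper":0.2},{"rx":0,"ry":0,"rz":0.0191,"tx":0,"ty":0,"tz":0,"gripper":0.2},{"rx":0,"ry":0,"rz":0.0191,"tx":0,"ty":0,"tz":0,"gripper":0.2},{"rx":0,"ry":0,"rz":0.0191,"tx":0,"ty":0,"tz":0,"gripper":0.2},{"rx":0,"ry":0,"rz":0.0191,"tx":0,"ty":0,"tz":0,"gripper":0.2},{"rx":0,"ry":0,"rz":0.0191,"tx":0,"ty":0,"tz":0,"gripper":0.2},{"rx":0,"ry":0,"rz":0.0191,"tx":0,"ty":0,"tz":0,"gripper":0.2},{"rx":0,"ry":0,"rz":0.0191,"tx":0,"ty":0,"tz":0,"gripper":0.2},{"rx":0,"ry":0,"rz":0.0191,"tx":0,"ty":0,"tz":0,"gripper":0.2}]'; python3 -c "
from h import *
go([.48,-.24],19.4,.22)
go([.466,.063],10.9,.22)
print(robot.calibration('wrist')['pose'].round(3))
cv2.imwrite('pics/w1.png',robot.snapshot('wrist')[:,:,::-1])"
```

```text
time_s: 1.98
tool_pos: [0.3775, 0.0973, 0.222]
orientation: [180.0, -0.0, 88.5]
contact_force: [0.3, -0.1, 0.2]
gripper_width: 0.0549
finger_force: 0.0
time_s: 2.82
tool_pos: [0.3773, 0.0991, 0.2218]
orientation: [-180.0, 0.0, 19.4]
contact_force: [-0.2, -0.1, -0.9]
gripper_width: 0.0548
finger_force: 0.0
yaw 19.4 rz tot -0.0 (j6 83.6 ) tx -0.1573 ty 3.5396 tz 0.0176 rp [-1.7999e+02  3.0000e-02]
yaw 19.4 rz tot 0.0236 (j6 83.6 ) tx 0.8031 ty 0.5222 tz 0.0176 rp [-1.7999e+02  3.0000e-02]
[[ 0.332  0.901  0.28   0.457]
 [-0.943  0.318  0.098  0.127]
 [-0.    -0.297  0.955  0.386]
 [ 0.     0.     0.     1.   ]]
```

View pics/w1.png

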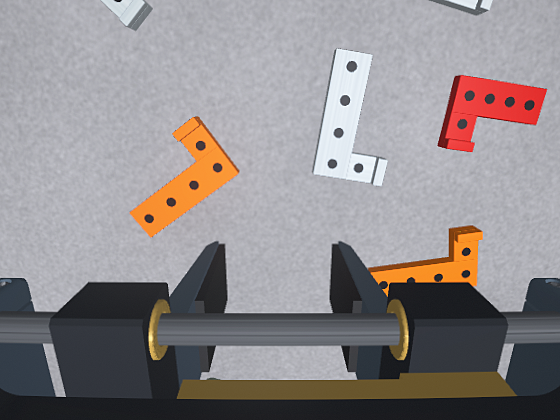

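Wrist view shows the long plate at (345,120), lug at (380,170), whole and clear, with orange and red ones beside it. I'll measure it here.

```bash
cat >> h.py <<'E'
def dark(img,poly,c,z):
    """centres of the dark holes inside a contour, on plane z"""
    m=np.zeros(img.shape[:2],np.uint8); cv2.fillPoly(m,[np.int32(poly)],1)
    d=((img.max(2)<110)&(m>0)).astype(np.uint8)
    n,_,st,ce=cv2.connectedComponentsWithStats(d)
    return onto(ce[[i for i in range(1,n) if st[i,4]>25]],c,z)
def wl(z,lo=170,near=None,minlen=150):
    c=robot.calibration("wrist"); img=robot.snapshot("wrist")
    for px in greys(img,2,lo):
        m=px.mean(0)
        if len(px)<minlen*2 or px[:,0].min()<2 or px[:,1].min()<2 or px[:,0].max()>557: continue
        f=lfit(onto(px,c,z)); print(m.round(),np.round(f[0],4),np.round(f[1:],3),"holes",dark(img,px,c,z).round(4).tolist())
    return img,c
E
python3 -c "
from h import *
wl(.014)
go([.466,.063],10.9,.1)"
```

```text
Traceback (most recent call last):
  File "h.py", line 40, in wl
    f=lfit(onto(px,c,z)); print(m.round(),np.round(f[0],4),np.round(f[1:],3),"holes",dark(img,px,c,z).round(4).tolist())
                                                                                     ~~~~^^^^^^^^^^^^
  File "h.py", line 34, in dark
    return onto(ce[[i for i in range(1,n) if st[i,4]>25]],c,z)
  File "h.py", line 7, in onto
    d,o=rays(px,c); return (o+d*((z-o[2])/d[:,2])[:,None])[:,:2]
        ~~~~^^^^^^
  File "h.py", line 4, in rays
    u=cv2.undistortPoints(np.float64(px).reshape(-1,1,2),c["mtx"],c["dist"]).reshape(-1,2)
      ~~~~~~~~~~~~~~~~~~~^^^^^^^^^^^^^^^^^^^^^^^^^^^^^^^^^^^^^^^^^^^^^^^^^^^
cv2.error: OpenCV(4.12.0) /io/opencv/modules/calib3d/src/undistort.dispatch.cpp:347: error: (-215:Assertion failed) CV_IS_MAT(_src) && CV_IS_MAT(_dst) && (_src->rows == 1 || _src->cols == 1) && (_dst->rows == 1 || _dst->cols == 1) && _src->cols + _src->rows - 1 == _dst->rows + _dst->cols - 1 && (CV_MAT_TYPE(_src->type) == CV_32FC2 || CV_MAT_TYPE(_src->type) == CV_64FC2) && (CV_MAT_TYPE(_dst->type) == CV_32FC2 || CV_MAT_TYPE(_dst->type) == CV_64FC2) in function 'cvUndistortPointsInternal'
```

```bash
sed -i 's/    ce=/&/; s/^    return onto(ce\[\[i for.*/    k=[i for i in range(1,n) if st[i,4]>25]; return onto(ce[k],c,z) if k else np.zeros((0,2))/' h.py
python3 -c "
from h import *
for lo in (195,210):
  print(lo); img,c=wl(.014,lo)
print(img[30:120:30,250],img[100,348:352])
go([.466,.063],10.9,.1)"
```

```text
195
[287. 379.] [0.1613 0.0102] [-7.0267e+01  1.6800e-01  4.0000e-03  1.0000e+00  4.0000e-03] holes []
[278. 312.] [0.251  0.0541] [-7.0211e+01  1.2700e-01  3.0000e-03  1.0000e+00  2.0000e-03] holes []
[347. 121.] [0.4669 0.0633] [-1.69418e+02  1.24000e-01  6.20000e-02  1.00000e+00  2.60000e-02] holes [[0.5145, 0.0724], [0.4827, 0.0664], [0.4514, 0.0606], [0.4197, 0.0547], [0.4249, 0.027]]
210
[347. 121.] [0.467  0.0631] [-1.69503e+02  1.24000e-01  6.20000e-02  1.00000e+00  2.60000e-02] holes [[0.5145, 0.0725], [0.4829, 0.0664], [0.4515, 0.0604], [0.4198, 0.0547], [0.4248, 0.0271]]
[[172 173 180]
 [182 183 190]
 [182 181 188]] [[ 89  91  97]
 [ 82  84  90]
 [ 65  66  71]
 [244 253 255]]
yaw 19.91 rz tot 0.025 (j6 83.1 ) tx 0.8021 ty 0.5224 tz 1.2183 rp [-1.7999e+02  1.0000e-02]
```

```bash
python3 -m inch '[{"rx":0,"ry":0,"rz":0.0125,"tx":0,"ty":0,"tz":0,"gripper":0.3},{"rx":0,"ry":0,"rz":0.0125,"tx":0,"ty":0,"tz":0,"gripper":0.3},{"rx":0,"ry":0,"rz":0,"tx":0.136,"ty":0.086,"tz":0.25,"gripper":0.3},{"rx":0,"ry":0,"rz":0,"tx":0.136,"ty":0.086,"tz":0.25,"gripper":0.3},{"rx":0,"ry":0,"rz":0,"tx":0.136,"ty":0.086,"tz":0.25,"gripper":0.3},{"rx":0,"ry":0,"rz":0,"tx":0.136,"ty":0.086,"tz":0.25,"gripper":0.3},{"rx":0,"ry":0,"rz":0,"tx":0.136,"ty":0.086,"tz":0.25,"gripper":0.3},{"rx":0,"ry":0,"rz":0,"tx":0.136,"ty":0.086,"tz":0.25,"gripper":0.3},{"rx":0,"ry":0,"rz":0,"tx":0,"ty":0,"tz":0,"gripper":0.3},{"rx":0,"ry":0,"rz":0,"tx":0,"ty":0,"tz":0,"gripper":0.3}]'; python3 -c "
from h import *
go([.467,.0634],10.6,.0105)
cv2.imwrite('pics/w2.png',robot.snapshot('wrist')[:,:,::-1])"
```

```text
time_s: 3.85
tool_pos: [0.4666, 0.0634, 0.0709]
orientation: [-180.0, 0.2, 10.8]
contact_force: [-0.0, -0.3, -0.4]
gripper_width: 0.0594
finger_force: 0.0
yaw 10.78 rz tot 0.0005 (j6 85.5 ) tx 0.0038 ty 0.0011 tz 0.6035 rp [-179.97    0.21]
```

View pics/w2.png

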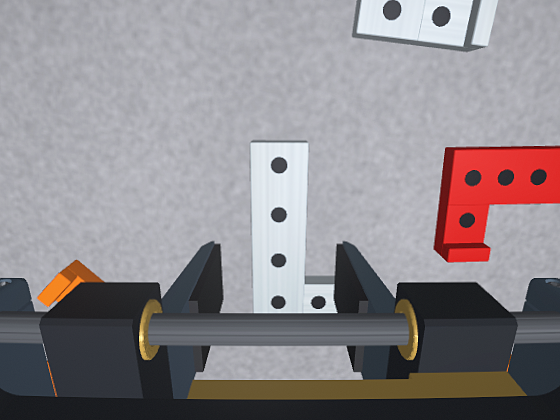

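The plate is centred between the fingers at (279,230), square to the jaws. Descend, close, lift.

```bash
python3 -m inch '[{"rx":0,"ry":0,"rz":0,"tx":0,"ty":0,"tz":0.2,"gripper":0.3},{"rx":0,"ry":0,"rz":0,"tx":0,"ty":0,"tz":0.2,"gripper":0.3},{"rx":0,"ry":0,"rz":0,"tx":0,"ty":0,"tz":0.1,"gripper":0.3},{"rx":0,"ry":0,"rz":0,"tx":0,"ty":0,"tz":0.1,"gripper":0.3},{"rx":0,"ry":0,"rz":0,"tx":0,"ty":0,"tz":0,"gripper":0.3},{"rx":0,"ry":0,"rz":0,"tx":0,"ty":0,"tz":0,"gripper":-1},{"rx":0,"ry":0,"rz":0,"tx":0,"ty":0,"tz":0,"gripper":-1},{"rx":0,"ry":0,"rz":0,"tx":0,"ty":0,"tz":0,"gripper":-1},{"rx":0,"ry":0,"rz":0,"tx":0,"ty":0,"tz":0,"gripper":-1},{"rx":0,"ry":0,"rz":0,"tx":0,"ty":0,"tz":0,"gripper":-1},{"rx":0,"ry":0,"rz":0,"tx":0,"ty":0,"tz":0,"gripper":-1},{"rx":0,"ry":0,"rz":0,"tx":0,"ty":0,"tz":0,"gripper":-1}]' 40
```

```text
time_s: 4.9
tool_pos: [0.4679, 0.0638, 0.013]
orientation: [-180.0, -0.1, 10.7]
contact_force: [-1.1, -0.5, 6.9]
gripper_width: 0.0353
finger_force: 40.0
```

```bash
python3 -m inch '[{"rx":0,"ry":0,"rz":0,"tx":0,"ty":0,"tz":-0.1,"gripper":-1},{"rx":0,"ry":0,"rz":0,"tx":0,"ty":0,"tz":-0.2,"gripper":-1},{"rx":0,"ry":0,"rz":0,"tx":0,"ty":0,"tz":-0.3,"gripper":-1},{"rx":0,"ry":0,"rz":0,"tx":0,"ty":0,"tz":-0.3,"gripper":-1},{"rx":0,"ry":0,"rz":0,"tx":0,"ty":0,"tz":-0.3,"gripper":-1},{"rx":0,"ry":0,"rz":0,"tx":0,"ty":0,"tz":-0.3,"gripper":-1},{"rx":0,"ry":0,"rz":0,"tx":0,"ty":0,"tz":-0.3,"gripper":-1},{"rx":0,"ry":0,"rz":-0.008,"tx":0,"ty":0,"tz":-0.2,"gripper":-1},{"rx":0,"ry":0,"rz":-0.008,"tx":0,"ty":0,"tz":-0.1,"gripper":-1},{"rx":0,"ry":0,"rz":-0.008,"tx":0,"ty":0,"tz":0,"gripper":-1},{"rx":0,"ry":0,"rz":0,"tx":0,"ty":0,"tz":0,"gripper":-1}]'; python3 -c "
from h import *
go([.41,-.27],19.4,.22)"
```

```text
time_s: 5.82
tool_pos: [0.4672, 0.0637, 0.2226]
orientation: [180.0, -0.1, 19.4]
contact_force: [0.6, 0.8, -2.6]
gripper_width: 0.0357
finger_force: 40.0
yaw 19.43 rz tot 0.0001 (j6 76.9 ) tx -1.6478 ty 2.9573 tz 0.0257 rp [ 1.7999e+02 -7.0000e-02]
```

```bash
python3 -m inch '[{"rx":0,"ry":0,"rz":0,"tx":-0.165,"ty":0.296,"tz":0,"gripper":-1},{"rx":0,"ry":0,"rz":0,"tx":-0.165,"ty":0.296,"tz":0,"gripper":-1},{"rx":0,"ry":0,"rz":0,"tx":-0.165,"ty":0.296,"tz":0,"gripper":-1},{"rx":0,"ry":0,"rz":0,"tx":-0.165,"ty":0.296,"tz":0,"gripper":-1},{"rx":0,"ry":0,"rz":0,"tx":-0.165,"ty":0.296,"tz":0,"gripper":-1},{"rx":0,"ry":0,"rz":0,"tx":-0.165,"ty":0.296,"tz":0,"gripper":-1},{"rx":0,"ry":0,"rz":0,"tx":-0.165,"ty":0.296,"tz":0,"gripper":-1},{"rx":0,"ry":0,"rz":0,"tx":-0.165,"ty":0.296,"tz":0,"gripper":-1},{"rx":0,"ry":0,"rz":0,"tx":-0.165,"ty":0.296,"tz":0,"gripper":-1},{"rx":0,"ry":0,"rz":0,"tx":-0.165,"ty":0.296,"tz":0,"gripper":-1},{"rx":0,"ry":0,"rz":0,"tx":0,"ty":0,"tz":0,"gripper":-1},{"rx":0,"ry":0,"rz":0,"tx":0,"ty":0,"tz":0,"gripper":-1}]'; python3 -c "
from h import *
img,c=wl(.054,205)
cv2.imwrite('pics/w3.png',img[:,:,::-1])"
```

```text
time_s: 6.82
tool_pos: [0.4089, -0.2713, 0.2208]
orientation: [-179.9, 0.1, 19.1]
contact_force: [0.6, -0.2, -1.5]
gripper_width: 0.0354
finger_force: 40.0
[287. 364.] [ 0.227  -0.3474] [ 1.08773e+02  9.70000e-02  4.60000e-02 -1.00000e+00  1.70000e-02] holes [[0.2302, -0.3324]]
[278. 236.] [ 0.3598 -0.2689] [-1.61019e+02  1.63000e-01  7.20000e-02  1.00000e+00  1.00000e-03] holes [[0.416, -0.2681], [0.354, -0.2895]]
```

View pics/w3.png

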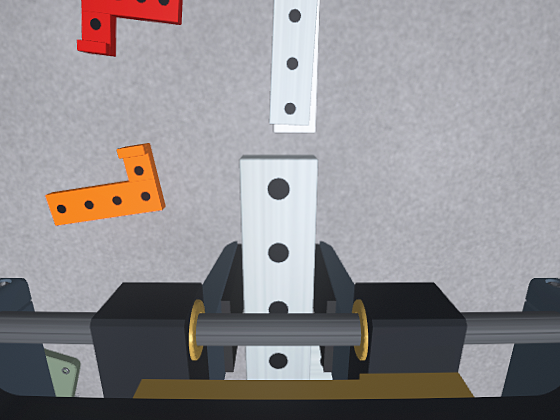

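The held plate hangs level and square at (279,250), and plate_first is only partly in view at (295,60). I'll sidestep to see it whole beside the held plate.

```bash
python3 -m inch '[{"rx":0,"ry":0,"rz":0,"tx":0.2,"ty":0.25,"tz":0,"gripper":-1},{"rx":0,"ry":0,"rz":0,"tx":0.2,"ty":0.25,"tz":0,"gripper":-1},{"rx":0,"ry":0,"rz":0,"tx":0.2,"ty":0.25,"tz":0,"gripper":-1},{"rx":0,"ry":0,"rz":0,"tx":0.2,"ty":0.25,"tz":0,"gripper":-1},{"rx":0,"ry":0,"rz":0,"tx":0,"ty":0,"tz":0,"gripper":-1},{"rx":0,"ry":0,"rz":0,"tx":0,"ty":0,"tz":0,"gripper":-1}]'; python3 -c "
from h import *
img,c=wl(.054,205)
for lo in(205,):
  m=np.zeros((420,560),np.uint8)
cv2.imwrite('pics/w4.png',img[:,:,::-1])"
```

```text
time_s: 7.37
tool_pos: [0.5195, -0.3367, 0.2204]
orientation: [-179.8, 0.1, 19.5]
contact_force: [-0.2, 0.6, -2.7]
gripper_width: 0.0353
finger_force: 40.0
[283. 365.] [ 0.3361 -0.4076] [ 1.09231e+02  1.10000e-01  4.60000e-02 -1.00000e+00  1.70000e-02] holes [[0.3414, -0.3987]]
[278. 236.] [ 0.4705 -0.3346] [-1.60663e+02  1.62000e-01  7.20000e-02  1.00000e+00  1.00000e-03] holes [[0.5267, -0.3335], [0.4649, -0.3552]]
[182. 123.] [ 0.5469 -0.2438] [18.978  0.153  0.068  1.     0.023] holes [[0.5879, -0.1945], [0.596, -0.2214], [0.56, -0.2321], [0.524, -0.2428], [0.4881, -0.2534]]
```

View pics/w4.png

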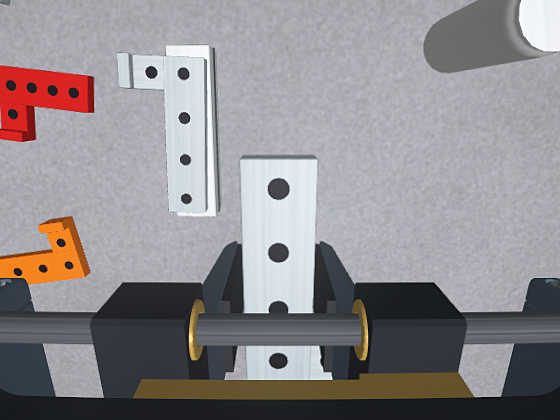

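The whole plate_first is visible at (185,130) with its short arm to the left. Its four holes, spacing 37.5 mm, give centre (0.542, -0.237) and yaw 16.5°. Move above it.

```bash
python3 -m inch '[{"rx":0,"ry":0,"rz":0.0041,"tx":0,"ty":0,"tz":0,"gripper":-1},{"rx":0,"ry":0,"rz":0.0041,"tx":0,"ty":0,"tz":0,"gripper":-1},{"rx":0,"ry":0,"rz":0,"tx":0,"ty":0,"tz":0,"gripper":-1}]'; python3 -c "
from h import *
go([.542,-.2374],16.5,.09)"
```

```text
time_s: 7.67
tool_pos: [0.5175, -0.3365, 0.2221]
orientation: [-179.9, 0.0, 16.4]
contact_force: [0.7, 0.4, -2.8]
gripper_width: 0.0357
finger_force: 40.0
yaw 16.44 rz tot -0.0002 (j6 39.4 ) tx 0.5163 ty -0.8807 tz 1.3211 rp [-1.7994e+02  3.0000e-02]
```

```bash
python3 -m inch '[{"rx":0,"ry":0,"rz":0,"tx":0.129,"ty":-0.22,"tz":0,"gripper":-1},{"rx":0,"ry":0,"rz":0,"tx":0.129,"ty":-0.22,"tz":0,"gripper":-1},{"rx":0,"ry":0,"rz":0,"tx":0.129,"ty":-0.22,"tz":0,"gripper":-1},{"rx":0,"ry":0,"rz":0,"tx":0.129,"ty":-0.22,"tz":0,"gripper":-1},{"rx":0,"ry":0,"rz":0,"tx":0,"ty":0,"tz":0.26,"gripper":-1},{"rx":0,"ry":0,"rz":0,"tx":0,"ty":0,"tz":0.26,"gripper":-1},{"rx":0,"ry":0,"rz":0,"tx":0,"ty":0,"tz":0.26,"gripper":-1},{"rx":0,"ry":0,"rz":0,"tx":0,"ty":0,"tz":0.26,"gripper":-1},{"rx":0,"ry":0,"rz":0,"tx":0,"ty":0,"tz":0.26,"gripper":-1},{"rx":0,"ry":0,"rz":0,"tx":0,"ty":0,"tz":0,"gripper":-1},{"rx":0,"ry":0,"rz":0,"tx":0,"ty":0,"tz":0,"gripper":-1}]'; python3 -c "
from h import *
for i in range(3): go([.542,-.2374],16.5,.067); robot.snapshot('top')"
```

```text
time_s: 8.58
tool_pos: [0.5418, -0.2381, 0.0915]
orientation: [-179.9, 0.1, 16.5]
contact_force: [0.7, -0.1, -1.9]
gripper_width: 0.0354
finger_force: 40.0
yaw 16.47 rz tot -0.0001 (j6 48.7 ) tx 0.0038 ty -0.006 tz 0.2448 rp [-1.7987e+02  1.3000e-01]
yaw 16.46 rz tot -0.0001 (j6 48.7 ) tx -0.0078 ty -0.0176 tz 0.2605 rp [ 1.7997e+02 -4.0000e-02]
yaw 16.45 rz tot -0.0001 (j6 48.7 ) tx -0.0137 ty -0.0239 tz 0.269 rp [ 1.7989e+02 -1.4000e-01]
```

```bash
python3 -m inch '[{"rx":0,"ry":0,"rz":0,"tx":0,"ty":-0.012,"tz":0.1,"gripper":-1},{"rx":0,"ry":0,"rz":0,"tx":0,"ty":0,"tz":0.08,"gripper":-1},{"rx":0,"ry":0,"rz":0,"tx":0,"ty":0,"tz":0.05,"gripper":-1},{"rx":0,"ry":0,"rz":0,"tx":0,"ty":0,"tz":0,"gripper":-1},{"rx":0,"ry":0,"rz":0,"tx":0,"ty":0,"tz":0,"gripper":-1}]'
```

```text
time_s: 9.15
tool_pos: [0.5425, -0.2378, 0.0684]
orientation: [-180.0, 0.0, 16.4]
contact_force: [0.3, 0.2, -2.1]
gripper_width: 0.0353
finger_force: 40.0
```

```bash
python3 -m inch '[{"rx":0,"ry":0,"rz":0,"tx":0,"ty":0,"tz":0.01,"gripper":-1},{"rx":0,"ry":0,"rz":0,"tx":0,"ty":0,"tz":0,"gripper":-1},{"rx":0,"ry":0,"rz":0,"tx":0,"ty":0,"tz":0,"gripper":-1}]'
```

```text
time_s: 9.4
tool_pos: [0.5429, -0.238, 0.0681]
orientation: [180.0, -0.0, 16.4]
contact_force: [-0.6, 0.5, -2.5]
gripper_width: 0.0358
finger_force: 40.0
```

```bash
python3 -m inch '[{"rx":0,"ry":0,"rz":0,"tx":0,"ty":0,"tz":0.01,"gripper":-1},{"rx":0,"ry":0,"rz":0,"tx":0,"ty":0,"tz":0,"gripper":-1},{"rx":0,"ry":0,"rz":0,"tx":0,"ty":0,"tz":0,"gripper":-1}]';python3 -m inch '[{"rx":0,"ry":0,"rz":0,"tx":0,"ty":0,"tz":0.01,"gripper":-1},{"rx":0,"ry":0,"rz":0,"tx":0,"ty":0,"tz":0,"gripper":-1},{"rx":0,"ry":0,"rz":0,"tx":0,"ty":0,"tz":0,"gripper":-1}]'
```

```text
time_s: 9.65
tool_pos: [0.5429, -0.238, 0.067]
orientation: [180.0, -0.0, 16.4]
contact_force: [0.6, -0.0, -1.8]
gripper_width: 0.0357
finger_force: 40.0
time_s: 9.9
tool_pos: [0.5429, -0.238, 0.067]
orientation: [180.0, -0.0, 16.4]
contact_force: [-2.2, 0.6, 6.4]
gripper_width: 0.0355
finger_force: 40.0
```

```bash
python3 -m inch '[{"rx":0,"ry":0,"rz":0,"tx":0,"ty":0,"tz":0,"gripper":0},{"rx":0,"ry":0,"rz":0,"tx":0,"ty":0,"tz":0,"gripper":0.1},{"rx":0,"ry":0,"rz":0,"tx":0,"ty":0,"tz":0,"gripper":0.1},{"rx":0,"ry":0,"rz":0,"tx":0,"ty":0,"tz":0,"gripper":0.1},{"rx":0,"ry":0,"rz":0,"tx":0,"ty":0,"tz":-0.1,"gripper":0.1},{"rx":0,"ry":0,"rz":0,"tx":0,"ty":0,"tz":-0.2,"gripper":0.1},{"rx":0,"ry":0,"rz":0,"tx":0,"ty":0,"tz":-0.3,"gripper":0.1},{"rx":0,"ry":0,"rz":0,"tx":0,"ty":0,"tz":-0.3,"gripper":0.1},{"rx":0,"ry":0,"rz":0,"tx":0,"ty":0,"tz":-0.3,"gripper":0.1},{"rx":0,"ry":0,"rz":0,"tx":0,"ty":0,"tz":-0.3,"gripper":0.1}]'; python3 -c "
from h import *
wl(.068,205)
go([.41,.23],16.5,.22)"
```

```text
time_s: 10.73
tool_pos: [0.5426, -0.2379, 0.2181]
orientation: [180.0, -0.0, 16.4]
contact_force: [-0.1, 0.4, 0.5]
gripper_width: 0.0504
finger_force: 0.0
[280. 379.] [ 0.3698 -0.2912] [-7.357e+01  1.150e-01  1.000e-03  1.000e+00  1.000e-03] holes []
[278. 179.] [ 0.556  -0.2497] [2.9014e+01 1.5200e-01 6.7000e-02 1.0000e+00 1.1000e-02] holes [[0.5893, -0.1956], [0.5879, -0.2244], [0.557, -0.2336], [0.5262, -0.2427], [0.4955, -0.2517], [0.5035, -0.2786]]
yaw 16.43 rz tot -0.0002 (j6 48.8 ) tx 0.0316 ty -4.8848 tz 0.0496 rp [179.52  -0.57]
```

Plate_long's holes after release give (0.5417, -0.2381) and 16.5°, square on plate_first to within 1 mm. Next: plate_mid.

```bash
python3 -m inch '[{"rx":0,"ry":0,"rz":0,"tx":0.19,"ty":-0.36,"tz":0,"gripper":0.3},{"rx":0,"ry":0,"rz":0,"tx":0.19,"ty":-0.36,"tz":0,"gripper":0.3},{"rx":0,"ry":0,"rz":0,"tx":0.19,"ty":-0.36,"tz":0,"gripper":0.3},{"rx":0,"ry":0,"rz":0,"tx":0.19,"ty":-0.36,"tz":0,"gripper":0.3},{"rx":0,"ry":0,"rz":0,"tx":0.19,"ty":-0.36,"tz":0,"gripper":0.3},{"rx":0,"ry":0,"rz":0,"tx":0.19,"ty":-0.36,"tz":0,"gripper":0.3},{"rx":0,"ry":0,"rz":0,"tx":0.19,"ty":-0.36,"tz":0,"gripper":0.3},{"rx":0,"ry":0,"rz":0,"tx":0.19,"ty":-0.36,"tz":0,"gripper":0.3},{"rx":0,"ry":0,"rz":0,"tx":0.19,"ty":-0.36,"tz":0,"gripper":0.3},{"rx":0,"ry":0,"rz":0,"tx":0.19,"ty":-0.36,"tz":0,"gripper":0.3},{"rx":0,"ry":0,"rz":0,"tx":0.19,"ty":-0.36,"tz":0,"gripper":0.3},{"rx":0,"ry":0,"rz":0,"tx":0.19,"ty":-0.36,"tz":0,"gripper":0.3}]'; python3 -m inch '[{"rx":0,"ry":0,"rz":-0.0193,"tx":0,"ty":0,"tz":0,"gripper":0.3},{"rx":0,"ry":0,"rz":-0.0193,"tx":0,"ty":0,"tz":0,"gripper":0.3},{"rx":0,"ry":0,"rz":-0.0193,"tx":0,"ty":0,"tz":0,"gripper":0.3},{"rx":0,"ry":0,"rz":-0.0193,"tx":0,"ty":0,"tz":0,"gripper":0.3},{"rx":0,"ry":0,"rz":-0.0193,"tx":0,"ty":0,"tz":0,"gripper":0.3},{"rx":0,"ry":0,"rz":-0.0193,"tx":0,"ty":0,"tz":0,"gripper":0.3},{"rx":0,"ry":0,"rz":-0.0193,"tx":0,"ty":0,"tz":0,"gripper":0.3},{"rx":0,"ry":0,"rz":-0.0193,"tx":0,"ty":0,"tz":0,"gripper":0.3},{"rx":0,"ry":0,"rz":-0.0193,"tx":0,"ty":0,"tz":0,"gripper":0.3},{"rx":0,"ry":0,"rz":-0.0193,"tx":0,"ty":0,"tz":0,"gripper":0.3}]'; python3 -m inch '[{"rx":0,"ry":0,"rz":-0.0193,"tx":0,"ty":0,"tz":0,"gripper":0.3},{"rx":0,"ry":0,"rz":-0.0193,"tx":0,"ty":0,"tz":0,"gripper":0.3},{"rx":0,"ry":0,"rz":-0.0193,"tx":0,"ty":0,"tz":0,"gripper":0.3},{"rx":0,"ry":0,"rz":-0.0193,"tx":0,"ty":0,"tz":0,"gripper":0.3},{"rx":0,"ry":0,"rz":-0.0193,"tx":0,"ty":0,"tz":0,"gripper":0.3},{"rx":0,"ry":0,"rz":-0.0193,"tx":0,"ty":0,"tz":0,"gripper":0.3},{"rx":0,"ry":0,"rz":-0.0193,"tx":0,"ty":0,"tz":0,"gripper":0.3},{"rx":0,"ry":0,"rz":-0.0193,"tx":0,"ty":0,"tz":0,"gripper":0.3},{"rx":0,"ry":0,"rz":-0.0193,"tx":0,"ty":0,"tz":0,"gripper":0.3},{"rx":0,"ry":0,"rz":-0.0193,"tx":0,"ty":0,"tz":0,"gripper":0.3}]'; python3 -c "
from h import *
wl(.014,205)
go([.5468,.3088],155.5,.07)"
```

```text
time_s: 11.78
tool_pos: [0.6393, 0.243, 0.2166]
orientation: [-180.0, -0.0, 16.4]
contact_force: [0.9, -0.5, -0.6]
gripper_width: 0.0593
finger_force: 0.0
time_s: 12.62
tool_pos: [0.6393, 0.2409, 0.2164]
orientation: [180.0, -0.0, 86.2]
contact_force: [0.3, -0.1, 0.6]
gripper_width: 0.0593
finger_force: 0.0
time_s: 13.45
tool_pos: [0.6393, 0.2409, 0.2164]
orientation: [180.0, 0.0, 155.7]
contact_force: [0.2, -0.4, 0.4]
gripper_width: 0.0593
finger_force: 0.0
[279. 379.] [0.848  0.1483] [6.5698e+01 1.0800e-01 1.0000e-03 1.0000e+00 1.0000e-03] holes []
[264. 274.] [0.7363 0.1954] [ 1.36931e+02  1.00000e-01  7.00000e-03 -1.00000e+00  3.00000e-03] holes []
[ 97. 259.] [0.6357 0.0287] [-1.75015e+02  7.70000e-02  6.20000e-02  1.00000e+00  3.30000e-02] holes [[0.6111, 0.0266], [0.6136, -0.0014], [0.6324, 0.0285], [0.6537, 0.0303]]
[297.  66.] [0.5482 0.3101] [1.55851e+02 1.08000e-01 6.20000e-02 1.00000e+00 2.60000e-02] holes [[0.4996, 0.3014], [0.5113, 0.327], [0.5356, 0.3158], [0.56, 0.3048], [0.5843, 0.2936]]
yaw 155.94 rz tot 0.0012 (j6 -46.3 ) tx 1.1236 ty 0.2349 tz 1.4636 rp [1.7999e+02 2.0000e-02]
```

```bash
python3 -m inch '[{"rx":0,"ry":0,"rz":0.001,"tx":0.187,"ty":0.042,"tz":0.244,"gripper":0.3},{"rx":0,"ry":0,"rz":0,"tx":0.187,"ty":0.042,"tz":0.244,"gripper":0.3},{"rx":0,"ry":0,"rz":0,"tx":0.187,"ty":0.042,"tz":0.244,"gripper":0.3},{"rx":0,"ry":0,"rz":0,"tx":0.187,"ty":0.042,"tz":0.244,"gripper":0.3},{"rx":0,"ry":0,"rz":0,"tx":0.187,"ty":0.042,"tz":0.244,"gripper":0.3},{"rx":0,"ry":0,"rz":0,"tx":0.187,"ty":0.042,"tz":0.244,"gripper":0.3},{"rx":0,"ry":0,"rz":0,"tx":0,"ty":0,"tz":0,"gripper":0.3},{"rx":0,"ry":0,"rz":0,"tx":0,"ty":0,"tz":0,"gripper":0.3}]'; python3 -c "
from h import *
for i in range(3): go([.5478,.3103],155.4,.0115); robot.snapshot('top')"
```

```text
time_s: 14.17
tool_pos: [0.5472, 0.3111, 0.0688]
orientation: [-179.9, -0.1, 155.0]
contact_force: [0.7, 1.0, 0.5]
gripper_width: 0.0595
finger_force: 0.0
yaw 155.02 rz tot -0.001 (j6 -36.4 ) tx -0.0091 ty -0.005 tz 0.5729 rp [-1.7988e+02 -7.0000e-02]
yaw 154.99 rz tot -0.0011 (j6 -36.5 ) tx 0.0066 ty -0.0141 tz 0.588 rp [1.7995e+02 7.0000e-02]
yaw 154.96 rz tot -0.0012 (j6 -36.5 ) tx 0.0149 ty -0.0177 tz 0.596 rp [1.7985e+02 1.3000e-01]
```

```bash
python3 -m inch '[{"rx":0,"ry":0,"rz":-0.001,"tx":0,"ty":-0.01,"tz":0.2,"gripper":0.3},{"rx":0,"ry":0,"rz":0,"tx":0,"ty":0,"tz":0.2,"gripper":0.3},{"rx":0,"ry":0,"rz":0,"tx":0,"ty":0,"tz":0.1,"gripper":0.3},{"rx":0,"ry":0,"rz":0,"tx":0,"ty":0,"tz":0.085,"gripper":0.3},{"rx":0,"ry":0,"rz":0,"tx":0,"ty":0,"tz":0,"gripper":0.3},{"rx":0,"ry":0,"rz":0,"tx":0,"ty":0,"tz":0,"gripper":-1},{"rx":0,"ry":0,"rz":0,"tx":0,"ty":0,"tz":0,"gripper":-1},{"rx":0,"ry":0,"rz":0,"tx":0,"ty":0,"tz":0,"gripper":-1},{"rx":0,"ry":0,"rz":0,"tx":0,"ty":0,"tz":0,"gripper":-1},{"rx":0,"ry":0,"rz":0,"tx":0,"ty":0,"tz":0,"gripper":-1},{"rx":0,"ry":0,"rz":0,"tx":0,"ty":0,"tz":0,"gripper":-1},{"rx":0,"ry":0,"rz":0,"tx":0,"ty":0,"tz":0,"gripper":-1}]' 40; python3 -m inch '[{"rx":0,"ry":0,"rz":0,"tx":0,"ty":0,"tz":-0.1,"gripper":-1},{"rx":0,"ry":0,"rz":0,"tx":0,"ty":0,"tz":-0.2,"gripper":-1},{"rx":0,"ry":0,"rz":0,"tx":0,"ty":0,"tz":-0.3,"gripper":-1},{"rx":0,"ry":0,"rz":0,"tx":0,"ty":0,"tz":-0.3,"gripper":-1},{"rx":0,"ry":0,"rz":0,"tx":0,"ty":0,"tz":-0.3,"gripper":-1},{"rx":0,"ry":0,"rz":0,"tx":0,"ty":0,"tz":-0.3,"gripper":-1},{"rx":0,"ry":0,"rz":0,"tx":0,"ty":0,"tz":-0.3,"gripper":-1},{"rx":0,"ry":0,"rz":0,"tx":0,"ty":0,"tz":-0.2,"gripper":-1},{"rx":0,"ry":0,"rz":0,"tx":0,"ty":0,"tz":0,"gripper":-1}]'; python3 -c "
from h import *
go([.542,-.238],16.45,.1)
cv2.imwrite('pics/w5.png',robot.snapshot('wrist')[:,:,::-1])"
```

```text
time_s: 15.32
tool_pos: [0.5483, 0.3104, 0.012]
orientation: [179.9, 0.1, 155.4]
contact_force: [-0.9, -1.5, 5.7]
gripper_width: 0.0356
finger_force: 40.0
time_s: 16.07
tool_pos: [0.5496, 0.3113, 0.2166]
orientation: [179.5, 0.3, 155.4]
contact_force: [1.0, 0.2, -1.5]
gripper_width: 0.0356
finger_force: 40.0
yaw 155.39 rz tot 0.3859 (j6 -36.9 ) tx -1.6286 ty 5.2461 tz 1.1657 rp [179.55   0.32]
```

View pics/w5.png

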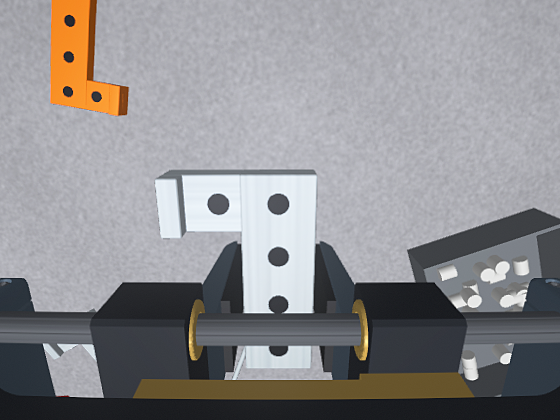

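plate_mid is held level, at (280,260), lug at (170,205). Turn it and carry it over the pile.

```bash
python3 -m inch '[{"rx":0,"ry":0,"rz":0.0193,"tx":0,"ty":0,"tz":0,"gripper":-1},{"rx":0,"ry":0,"rz":0.0193,"tx":0,"ty":0,"tz":0,"gripper":-1},{"rx":0,"ry":0,"rz":0.0193,"tx":0,"ty":0,"tz":0,"gripper":-1},{"rx":0,"ry":0,"rz":0.0193,"tx":0,"ty":0,"tz":0,"gripper":-1},{"rx":0,"ry":0,"rz":0.0193,"tx":0,"ty":0,"tz":0,"gripper":-1},{"rx":0,"ry":0,"rz":0.0193,"tx":0,"ty":0,"tz":0,"gripper":-1},{"rx":0,"ry":0,"rz":0.0193,"tx":0,"ty":0,"tz":0,"gripper":-1},{"rx":0,"ry":0,"rz":0.0193,"tx":0,"ty":0,"tz":0,"gripper":-1},{"rx":0,"ry":0,"rz":0.0193,"tx":0,"ty":0,"tz":0,"gripper":-1},{"rx":0,"ry":0,"rz":0.0193,"tx":0,"ty":0,"tz":0,"gripper":-1}]'; python3 -m inch '[{"rx":0,"ry":0,"rz":0.0193,"tx":0,"ty":0,"tz":0,"gripper":-1},{"rx":0,"ry":0,"rz":0.0193,"tx":0,"ty":0,"tz":0,"gripper":-1},{"rx":0,"ry":0,"rz":0.0193,"tx":0,"ty":0,"tz":0,"gripper":-1},{"rx":0,"ry":0,"rz":0.0193,"tx":0,"ty":0,"tz":0,"gripper":-1},{"rx":0,"ry":0,"rz":0.0193,"tx":0,"ty":0,"tz":0,"gripper":-1},{"rx":0,"ry":0,"rz":0.0193,"tx":0,"ty":0,"tz":0,"gripper":-1},{"rx":0,"ry":0,"rz":0.0193,"tx":0,"ty":0,"tz":0,"gripper":-1},{"rx":0,"ry":0,"rz":0.0193,"tx":0,"ty":0,"tz":0,"gripper":-1},{"rx":0,"ry":0,"rz":0.0193,"tx":0,"ty":0,"tz":0,"gripper":-1},{"rx":0,"ry":0,"rz":0.0193,"tx":0,"ty":0,"tz":0,"gripper":-1}]'; python3 -m inch '[{"rx":0,"ry":0,"rz":0,"tx":-0.116,"ty":0.375,"tz":0,"gripper":-1},{"rx":0,"ry":0,"rz":0,"tx":-0.116,"ty":0.375,"tz":0,"gripper":-1},{"rx":0,"ry":0,"rz":0,"tx":-0.116,"ty":0.375,"tz":0,"gripper":-1},{"rx":0,"ry":0,"rz":0,"tx":-0.116,"ty":0.375,"tz":0,"gripper":-1},{"rx":0,"ry":0,"rz":0,"tx":-0.116,"ty":0.375,"tz":0,"gripper":-1},{"rx":0,"ry":0,"rz":0,"tx":-0.116,"ty":0.375,"tz":0,"gripper":-1},{"rx":0,"ry":0,"rz":0,"tx":-0.116,"ty":0.375,"tz":0,"gripper":-1},{"rx":0,"ry":0,"rz":0,"tx":-0.116,"ty":0.375,"tz":0,"gripper":-1},{"rx":0,"ry":0,"rz":0,"tx":-0.116,"ty":0.375,"tz":0,"gripper":-1},{"rx":0,"ry":0,"rz":0,"tx":-0.116,"ty":0.375,"tz":0,"gripper":-1},{"rx":0,"ry":0,"rz":0,"tx":-0.116,"ty":0.375,"tz":0,"gripper":-1},{"rx":0,"ry":0,"rz":0,"tx":-0.116,"ty":0.375,"tz":0,"gripper":-1}]'; python3 -c "
from h import *
go([.542,-.238],16.45,.1)"
```

```text
time_s: 16.95
tool_pos: [0.5465, 0.3095, 0.2084]
orientation: [-179.8, 0.1, 85.6]
contact_force: [0.4, 1.4, -2.1]
gripper_width: 0.0358
finger_force: 40.0
time_s: 17.78
tool_pos: [0.5465, 0.3095, 0.2084]
orientation: [179.9, 0.3, 16.1]
contact_force: [0.1, -1.0, -1.8]
gripper_width: 0.0356
finger_force: 40.0
time_s: 18.78
tool_pos: [0.5398, -0.1624, 0.2088]
orientation: [-179.8, 0.2, 16.4]
contact_force: [0.2, -0.4, -1.8]
gripper_width: 0.0356
finger_force: 40.0
yaw 16.42 rz tot -0.0001 (j6 55.7 ) tx -0.1929 ty 0.7317 tz 1.0883 rp [-179.85    0.2 ]
```

```bash
python3 -m inch '[{"rx":0,"ry":0,"rz":0,"tx":-0.097,"ty":0.366,"tz":0,"gripper":-1},{"rx":0,"ry":0,"rz":0,"tx":-0.097,"ty":0.366,"tz":0,"gripper":-1},{"rx":0,"ry":0,"rz":0,"tx":0,"ty":0,"tz":0.27,"gripper":-1},{"rx":0,"ry":0,"rz":0,"tx":0,"ty":0,"tz":0.27,"gripper":-1},{"rx":0,"ry":0,"rz":0,"tx":0,"ty":0,"tz":0.27,"gripper":-1},{"rx":0,"ry":0,"rz":0,"tx":0,"ty":0,"tz":0.27,"gripper":-1},{"rx":0,"ry":0,"rz":0,"tx":0,"ty":0,"tz":0,"gripper":-1},{"rx":0,"ry":0,"rz":0,"tx":0,"ty":0,"tz":0,"gripper":-1},{"rx":0,"ry":0,"rz":0,"tx":0,"ty":0,"tz":0,"gripper":-1}]'; python3 -c "
from h import *
for i in range(4): go([.542,-.238],16.45,.08); robot.snapshot('top')"
```

```text
time_s: 19.53
tool_pos: [0.544, -0.2367, 0.1035]
orientation: [180.0, -0.0, 16.4]
contact_force: [-0.4, -1.3, -0.3]
gripper_width: 0.0355
finger_force: 40.0
yaw 16.43 rz tot -0.0001 (j6 48.9 ) tx -0.0225 ty 0.0074 tz 0.2345 rp [ 1.7999e+02 -2.0000e-02]
yaw 16.43 rz tot -0.0 (j6 48.9 ) tx -0.0269 ty 0.0038 tz 0.243 rp [ 1.7992e+02 -1.1000e-01]
yaw 16.43 rz tot -0.0 (j6 48.9 ) tx -0.0282 ty 0.0025 tz 0.2469 rp [ 1.7989e+02 -1.4000e-01]
yaw 16.44 rz tot -0.0 (j6 48.9 ) tx -0.0281 ty 0.0031 tz 0.2478 rp [ 1.7988e+02 -1.5000e-01]
```

```bash
python3 -m inch '[{"rx":0,"ry":0,"rz":0,"tx":-0.024,"ty":0.003,"tz":0.1,"gripper":-1},{"rx":0,"ry":0,"rz":0,"tx":0,"ty":0,"tz":0.08,"gripper":-1},{"rx":0,"ry":0,"rz":0,"tx":0,"ty":0,"tz":0.04,"gripper":-1},{"rx":0,"ry":0,"rz":0,"tx":0,"ty":0,"tz":0,"gripper":-1},{"rx":0,"ry":0,"rz":0,"tx":0,"ty":0,"tz":0,"gripper":-1}]'; python3 -m inch '[{"rx":0,"ry":0,"rz":0,"tx":0,"ty":0,"tz":0.01,"gripper":-1},{"rx":0,"ry":0,"rz":0,"tx":0,"ty":0,"tz":0,"gripper":-1},{"rx":0,"ry":0,"rz":0,"tx":0,"ty":0,"tz":0,"gripper":-1}]'
```

```text
time_s: 20.15
tool_pos: [0.5411, -0.2375, 0.0805]
orientation: [-180.0, 0.0, 16.4]
contact_force: [0.9, -0.6, -0.5]
gripper_width: 0.0358
finger_force: 40.0
time_s: 20.4
tool_pos: [0.5414, -0.2376, 0.08]
orientation: [-180.0, -0.0, 16.4]
contact_force: [-0.4, 0.8, -0.2]
gripper_width: 0.0359
finger_force: 40.0
```

```bash
python3 -m inch '[{"rx":0,"ry":0,"rz":0,"tx":0,"ty":0,"tz":0.01,"gripper":-1},{"rx":0,"ry":0,"rz":0,"tx":0,"ty":0,"tz":0,"gripper":-1},{"rx":0,"ry":0,"rz":0,"tx":0,"ty":0,"tz":0,"gripper":-1}]'
```

```text
time_s: 20.65
tool_pos: [0.5414, -0.2375, 0.0799]
orientation: [180.0, -0.0, 16.4]
contact_force: [-1.6, 0.5, 4.4]
gripper_width: 0.0354
finger_force: 40.0
```

Contact at z = 0.080, as expected. Release.

```bash
python3 -m inch '[{"rx":0,"ry":0,"rz":0,"tx":0,"ty":0,"tz":0,"gripper":0},{"rx":0,"ry":0,"rz":0,"tx":0,"ty":0,"tz":0,"gripper":0.1},{"rx":0,"ry":0,"rz":0,"tx":0,"ty":0,"tz":0,"gripper":0.1},{"rx":0,"ry":0,"rz":0,"tx":0,"ty":0,"tz":0,"gripper":0.1},{"rx":0,"ry":0,"rz":0,"tx":0,"ty":0,"tz":-0.1,"gripper":0.1},{"rx":0,"ry":0,"rz":0,"tx":0,"ty":0,"tz":-0.2,"gripper":0.1},{"rx":0,"ry":0,"rz":0,"tx":0,"ty":0,"tz":-0.3,"gripper":0.1},{"rx":0,"ry":0,"rz":0,"tx":0,"ty":0,"tz":-0.3,"gripper":0.1},{"rx":0,"ry":0,"rz":0,"tx":0,"ty":0,"tz":-0.3,"gripper":0.1},{"rx":0,"ry":0,"rz":0,"tx":0,"ty":0,"tz":-0.3,"gripper":0.1}]'; python3 -c "
from h import *
wl(.082,205)
go([.54,.02],16.4,.22)"
```

```text
time_s: 21.48
tool_pos: [0.5412, -0.2375, 0.2312]
orientation: [180.0, -0.0, 16.4]
contact_force: [-0.1, -1.7, 0.5]
gripper_width: 0.0501
finger_force: 0.0
[274. 169.] [ 0.5584 -0.2475] [2.8974e+01 1.4600e-01 7.2000e-02 1.0000e+00 1.5000e-02] holes [[0.5717, -0.1989], [0.5796, -0.226], [0.5539, -0.2335], [0.5283, -0.2411], [0.5026, -0.2488], [0.5084, -0.2757]]
yaw 16.43 rz tot 0.0001 (j6 48.8 ) tx 0.6904 ty -2.4952 tz 0.1811 rp [179.51  -0.58]
```

Mid reads (0.541, -0.237) and 16.5°, which is square on the pile. Now plate_short.

```bash
python3 -m inch '[{"rx":0,"ry":0,"rz":0,"tx":0.099,"ty":-0.356,"tz":0,"gripper":0.3},{"rx":0,"ry":0,"rz":0,"tx":0.099,"ty":-0.356,"tz":0,"gripper":0.3},{"rx":0,"ry":0,"rz":0,"tx":0.099,"ty":-0.356,"tz":0,"gripper":0.3},{"rx":0,"ry":0,"rz":0,"tx":0.099,"ty":-0.356,"tz":0,"gripper":0.3},{"rx":0,"ry":0,"rz":0,"tx":0.099,"ty":-0.356,"tz":0,"gripper":0.3},{"rx":0,"ry":0,"rz":0,"tx":0.099,"ty":-0.356,"tz":0,"gripper":0.3},{"rx":0,"ry":0,"rz":0,"tx":0.099,"ty":-0.356,"tz":0,"gripper":0.3},{"rx":0,"ry":0,"rz":0.0159,"tx":0,"ty":0,"tz":0,"gripper":0.3},{"rx":0,"ry":0,"rz":0.0159,"tx":0,"ty":0,"tz":0,"gripper":0.3},{"rx":0,"ry":0,"rz":0,"tx":0,"ty":0,"tz":0,"gripper":0.3},{"rx":0,"ry":0,"rz":0,"tx":0,"ty":0,"tz":0,"gripper":0.3}]'; python3 -c "
from h import *
wl(.014,205)
go([.643,.0294],5,.07)"
```

```text
time_s: 22.45
tool_pos: [0.5373, 0.0212, 0.2294]
orientation: [-180.0, -0.0, 5.1]
contact_force: [0.2, 0.3, -0.0]
gripper_width: 0.0593
finger_force: 0.0
[283. 379.] [ 0.2991 -0.0066] [-8.4855e+01  1.3200e-01  3.0000e-03  1.0000e+00  3.0000e-03] holes []
[513. 158.] [ 0.5972 -0.2281] [ 1.25116e+02  8.00000e-02  3.00000e-02 -1.00000e+00  2.00000e-02] holes [[0.584, -0.2222]]
[286.  86.] [0.6425 0.0301] [-1.74844e+02  9.20000e-02  6.20000e-02  1.00000e+00  2.60000e-02] holes [[0.6751, 0.033], [0.6537, 0.031], [0.6323, 0.0292], [0.611, 0.0273], [0.6135, -0.0005]]
yaw 5.1 rz tot 0.0003 (j6 85.9 ) tx 1.0595 ty 0.0073 tz 1.5933 rp [-1.8e+02 -3.0e-02]
```

```bash
python3 -m inch '[{"rx":0,"ry":0,"rz":0,"tx":0.181,"ty":0,"tz":0.265,"gripper":0.3},{"rx":0,"ry":0,"rz":0,"tx":0.181,"ty":0,"tz":0.265,"gripper":0.3},{"rx":0,"ry":0,"rz":0,"tx":0.181,"ty":0,"tz":0.265,"gripper":0.3},{"rx":0,"ry":0,"rz":0,"tx":0.181,"ty":0,"tz":0.265,"gripper":0.3},{"rx":0,"ry":0,"rz":0,"tx":0.181,"ty":0,"tz":0.265,"gripper":0.3},{"rx":0,"ry":0,"rz":0,"tx":0.181,"ty":0,"tz":0.265,"gripper":0.3},{"rx":0,"ry":0,"rz":0,"tx":0,"ty":0,"tz":0,"gripper":0.3},{"rx":0,"ry":0,"rz":0,"tx":0,"ty":0,"tz":0,"gripper":0.3}]'; python3 -c "
from h import *
for i in range(4): go([.646,.0303],5.1,.0115); robot.snapshot('top')"
```

```text
time_s: 23.17
tool_pos: [0.6448, 0.0298, 0.0683]
orientation: [-180.0, 0.2, 5.0]
contact_force: [0.0, -0.3, 0.7]
gripper_width: 0.0591
finger_force: 0.0
yaw 5.0 rz tot -0.0003 (j6 86.6 ) tx 0.0127 ty -0.0036 tz 0.5677 rp [-179.98    0.24]
yaw 4.99 rz tot -0.0003 (j6 86.6 ) tx 0.0079 ty -0.0029 tz 0.5865 rp [-1.7999e+02  6.0000e-02]
yaw 4.98 rz tot -0.0003 (j6 86.7 ) tx 0.0042 ty -0.0024 tz 0.5982 rp [-1.8e+02 -7.0e-02]
yaw 4.98 rz tot -0.0003 (j6 86.7 ) tx 0.0022 ty -0.0012 tz 0.6056 rp [ 1.8e+02 -1.5e-01]
```

```bash
python3 -m inch '[{"rx":0,"ry":0,"rz":0,"tx":0.005,"ty":0,"tz":0.2,"gripper":0.3},{"rx":0,"ry":0,"rz":0,"tx":0,"ty":0,"tz":0.2,"gripper":0.3},{"rx":0,"ry":0,"rz":0,"tx":0,"ty":0,"tz":0.1,"gripper":0.3},{"rx":0,"ry":0,"rz":0,"tx":0,"ty":0,"tz":0.085,"gripper":0.3},{"rx":0,"ry":0,"rz":0,"tx":0,"ty":0,"tz":0,"gripper":0.3},{"rx":0,"ry":0,"rz":0,"tx":0,"ty":0,"tz":0,"gripper":-1},{"rx":0,"ry":0,"rz":0,"tx":0,"ty":0,"tz":0,"gripper":-1},{"rx":0,"ry":0,"rz":0,"tx":0,"ty":0,"tz":0,"gripper":-1},{"rx":0,"ry":0,"rz":0,"tx":0,"ty":0,"tz":0,"gripper":-1},{"rx":0,"ry":0,"rz":0,"tx":0,"ty":0,"tz":0,"gripper":-1},{"rx":0,"ry":0,"rz":0,"tx":0,"ty":0,"tz":0,"gripper":-1},{"rx":0,"ry":0,"rz":0,"tx":0,"ty":0,"tz":0,"gripper":-1}]' 40; python3 -m inch '[{"rx":0,"ry":0,"rz":0,"tx":0,"ty":0,"tz":-0.1,"gripper":-1},{"rx":0,"ry":0,"rz":0,"tx":0,"ty":0,"tz":-0.2,"gripper":-1},{"rx":0,"ry":0,"rz":0,"tx":0,"ty":0,"tz":-0.3,"gripper":-1},{"rx":0,"ry":0,"rz":0,"tx":0,"ty":0,"tz":-0.3,"gripper":-1},{"rx":0,"ry":0,"rz":0,"tx":0,"ty":0,"tz":-0.3,"gripper":-1},{"rx":0,"ry":0,"rz":0,"tx":0,"ty":0,"tz":-0.3,"gripper":-1},{"rx":0,"ry":0,"rz":0,"tx":0,"ty":0,"tz":-0.3,"gripper":-1},{"rx":0,"ry":0,"rz":-0.0159,"tx":0,"ty":0,"tz":-0.2,"gripper":-1},{"rx":0,"ry":0,"rz":-0.0159,"tx":0,"ty":0,"tz":0,"gripper":-1},{"rx":0,"ry":0,"rz":0,"tx":0,"ty":0,"tz":0,"gripper":-1}]'; python3 -c "
from h import *
go([.544,-.2366],16.45,.1)
cv2.imwrite('pics/w6.png',robot.snapshot('wrist')[:,:,::-1])"
```

```text
time_s: 24.37
tool_pos: [0.6467, 0.0305, 0.0125]
orientation: [180.0, -0.1, 5.0]
contact_force: [-1.3, -0.2, 6.0]
gripper_width: 0.0356
finger_force: 40.0
time_s: 25.2
tool_pos: [0.6463, 0.0306, 0.2133]
orientation: [180.0, -0.1, 16.5]
contact_force: [-0.5, -0.0, -3.0]
gripper_width: 0.0359
finger_force: 40.0
yaw 16.52 rz tot 0.0002 (j6 75.2 ) tx -1.7381 ty 2.2731 tz 1.1333 rp [ 1.7998e+02 -1.5000e-01]
```

View pics/w6.png

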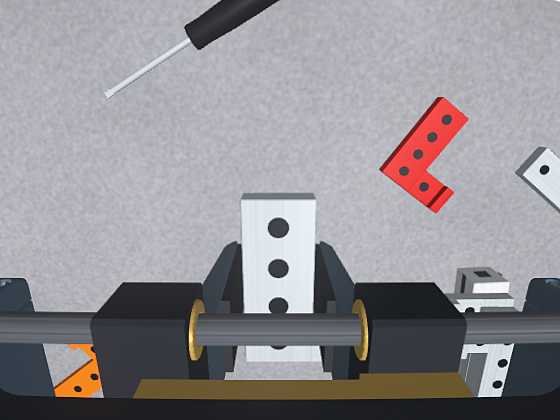

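plate_short is held level at (279,270). Carry it over the pile.

```bash
python3 -m inch '[{"rx":0,"ry":0,"rz":0,"tx":-0.216,"ty":0.284,"tz":0,"gripper":-1},{"rx":0,"ry":0,"rz":0,"tx":-0.216,"ty":0.284,"tz":0,"gripper":-1},{"rx":0,"ry":0,"rz":0,"tx":-0.216,"ty":0.284,"tz":0,"gripper":-1},{"rx":0,"ry":0,"rz":0,"tx":-0.216,"ty":0.284,"tz":0,"gripper":-1},{"rx":0,"ry":0,"rz":0,"tx":-0.216,"ty":0.284,"tz":0,"gripper":-1},{"rx":0,"ry":0,"rz":0,"tx":-0.216,"ty":0.284,"tz":0,"gripper":-1},{"rx":0,"ry":0,"rz":0,"tx":-0.216,"ty":0.284,"tz":0,"gripper":-1},{"rx":0,"ry":0,"rz":0,"tx":-0.216,"ty":0.284,"tz":0,"gripper":-1},{"rx":0,"ry":0,"rz":0,"tx":0,"ty":0,"tz":0.3,"gripper":-1},{"rx":0,"ry":0,"rz":0,"tx":0,"ty":0,"tz":0.3,"gripper":-1},{"rx":0,"ry":0,"rz":0,"tx":0,"ty":0,"tz":0.3,"gripper":-1},{"rx":0,"ry":0,"rz":0,"tx":0,"ty":0,"tz":0,"gripper":-1}]'; python3 -c "
from h import *
for i in range(5): go([.5446,-.2365],16.45,.094); robot.snapshot('top')"
```

```text
time_s: 26.25
tool_pos: [0.5393, -0.2343, 0.1143]
orientation: [-179.4, 0.7, 16.2]
contact_force: [-1.3, -0.4, -1.7]
gripper_width: 0.0355
finger_force: 40.0
yaw 16.25 rz tot -0.0006 (j6 49.1 ) tx 0.0446 ty 0.0356 tz 0.2033 rp [-179.4     0.68]
yaw 16.3 rz tot -0.0004 (j6 49.1 ) tx 0.0265 ty 0.0234 tz 0.2356 rp [-179.6     0.45]
yaw 16.34 rz tot -0.0003 (j6 49.1 ) tx 0.0081 ty 0.0099 tz 0.2621 rp [-179.83    0.18]
yaw 16.37 rz tot -0.0002 (j6 49.1 ) tx -0.0041 ty 0.0009 tz 0.2798 rp [-1.8e+02 -1.0e-02]
yaw 16.4 rz tot -0.0001 (j6 49.1 ) tx -0.0102 ty -0.0032 tz 0.2901 rp [ 1.7991e+02 -1.1000e-01]
```

```bash
python3 -m inch '[{"rx":0,"ry":0,"rz":0,"tx":0,"ty":0,"tz":0.1,"gripper":-1},{"rx":0,"ry":0,"rz":0,"tx":0,"ty":0,"tz":0.08,"gripper":-1},{"rx":0,"ry":0,"rz":0,"tx":0,"ty":0,"tz":0.05,"gripper":-1},{"rx":0,"ry":0,"rz":0,"tx":0,"ty":0,"tz":0,"gripper":-1},{"rx":0,"ry":0,"rz":0,"tx":0,"ty":0,"tz":0,"gripper":-1},{"rx":0,"ry":0,"rz":0,"tx":0,"ty":0,"tz":0,"gripper":-1}]'; python3 -c "
from h import *
go([.5446,-.2365],16.45,.094)"
```

```text
time_s: 27.0
tool_pos: [0.5447, -0.2363, 0.0986]
orientation: [180.0, -0.0, 16.4]
contact_force: [0.6, -0.3, -0.9]
gripper_width: 0.0357
finger_force: 40.0
yaw 16.43 rz tot -0.0001 (j6 49.0 ) tx -0.0018 ty 0.0018 tz 0.0458 rp [ 1.8e+02 -1.0e-02]
```

```bash
python3 -m inch '[{"rx":0,"ry":0,"rz":0,"tx":0,"ty":0,"tz":0.035,"gripper":-1},{"rx":0,"ry":0,"rz":0,"tx":0,"ty":0,"tz":0,"gripper":-1},{"rx":0,"ry":0,"rz":0,"tx":0,"ty":0,"tz":0,"gripper":-1},{"rx":0,"ry":0,"rz":0,"tx":0,"ty":0,"tz":0,"gripper":-1}]';python3 -m inch '[{"rx":0,"ry":0,"rz":0,"tx":0,"ty":0,"tz":0.01,"gripper":-1},{"rx":0,"ry":0,"rz":0,"tx":0,"ty":0,"tz":0,"gripper":-1},{"rx":0,"ry":0,"rz":0,"tx":0,"ty":0,"tz":0,"gripper":-1}]'
```

```text
time_s: 27.33
tool_pos: [0.5446, -0.2363, 0.0951]
orientation: [180.0, -0.0, 16.4]
contact_force: [-0.3, 0.5, -1.5]
gripper_width: 0.0358
finger_force: 40.0
time_s: 27.58
tool_pos: [0.5448, -0.2364, 0.0945]
orientation: [180.0, -0.0, 16.4]
contact_force: [-1.4, 0.7, 2.4]
gripper_width: 0.0357
finger_force: 40.0
```

```bash
python3 -m inch '[{"rx":0,"ry":0,"rz":0,"tx":0,"ty":0,"tz":0.01,"gripper":-1},{"rx":0,"ry":0,"rz":0,"tx":0,"ty":0,"tz":0,"gripper":-1},{"rx":0,"ry":0,"rz":0,"tx":0,"ty":0,"tz":0,"gripper":-1}]'
```

```text
time_s: 27.83
tool_pos: [0.5448, -0.2364, 0.0945]
orientation: [180.0, -0.1, 16.4]
contact_force: [-1.8, 0.9, 7.6]
gripper_width: 0.0358
finger_force: 40.0
```

```bash
python3 -m inch '[{"rx":0,"ry":0,"rz":0,"tx":0,"ty":0,"tz":0,"gripper":0},{"rx":0,"ry":0,"rz":0,"tx":0,"ty":0,"tz":0,"gripper":0.1},{"rx":0,"ry":0,"rz":0,"tx":0,"ty":0,"tz":0,"gripper":0.1},{"rx":0,"ry":0,"rz":0,"tx":0,"ty":0,"tz":0,"gripper":0.1},{"rx":0,"ry":0,"rz":0,"tx":0,"ty":0,"tz":-0.1,"gripper":0.1},{"rx":0,"ry":0,"rz":0,"tx":0,"ty":0,"tz":-0.2,"gripper":0.1},{"rx":0,"ry":0,"rz":0,"tx":0,"ty":0,"tz":-0.3,"gripper":0.1},{"rx":0,"ry":0,"rz":0,"tx":0,"ty":0,"tz":-0.3,"gripper":0.1},{"rx":0,"ry":0,"rz":0,"tx":0,"ty":0,"tz":-0.2,"gripper":-1},{"rx":0,"ry":0,"rz":0,"tx":0,"ty":0,"tz":0,"gripper":-1},{"rx":0,"ry":0,"rz":0,"tx":0,"ty":0,"tz":0,"gripper":-1},{"rx":0,"ry":0,"rz":0,"tx":0,"ty":0,"tz":0,"gripper":-1}]'; python3 -c "
from h import *
img,c=wl(.096,205)
go([.5413,-.2375],16.4,.107)
cv2.imwrite('pics/w7.png',img[:,:,::-1])"
```

```text
time_s: 28.83
tool_pos: [0.5439, -0.236, 0.2024]
orientation: [-179.9, 0.1, 16.4]
contact_force: [-1.0, 0.4, 0.5]
gripper_width: 0.0265
finger_force: 0.0
[278. 379.] [ 0.4078 -0.2755] [-7.348e+01  7.700e-02  1.000e-03  1.000e+00  1.000e-03] holes []
[272. 169.] [ 0.5588 -0.2362] [2.10e+01 1.33e-01 6.30e-02 1.00e+00 1.90e-02] holes [[0.5741, -0.1996], [0.5853, -0.2238], [0.5712, -0.2282], [0.5508, -0.2341], [0.5303, -0.2403], [0.5098, -0.2464]]
yaw 16.42 rz tot 0.0001 (j6 49.0 ) tx -0.0276 ty 0.0084 tz 0.9475 rp [-1.7989e+02  1.1000e-01]
```

View pics/w7.png

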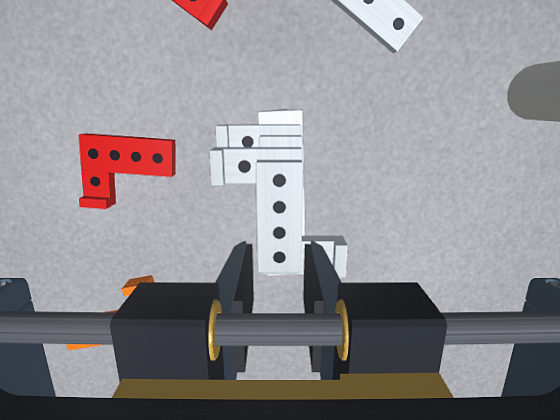

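The pile is square: plate_short centre is (0.5405, -0.2373) at 16.5°, holes at col 279, short arms alternate. Close the fingers and press at its middle.

```bash
python3 -m inch '[{"rx":0,"ry":0,"rz":0,"tx":-0.03,"ty":0.01,"tz":0,"gripper":-1},{"rx":0,"ry":0,"rz":0,"tx":0,"ty":0,"tz":0,"gripper":-1},{"rx":0,"ry":0,"rz":0,"tx":0,"ty":0,"tz":0,"gripper":-1},{"rx":0,"ry":0,"rz":0,"tx":0,"ty":0,"tz":0,"gripper":-1},{"rx":0,"ry":0,"rz":0,"tx":0,"ty":0,"tz":0.3,"gripper":-1},{"rx":0,"ry":0,"rz":0,"tx":0,"ty":0,"tz":0.3,"gripper":-1},{"rx":0,"ry":0,"rz":0,"tx":0,"ty":0,"tz":0.2,"gripper":-1},{"rx":0,"ry":0,"rz":0,"tx":0,"ty":0,"tz":0.1,"gripper":-1},{"rx":0,"ry":0,"rz":0,"tx":0,"ty":0,"tz":0,"gripper":-1},{"rx":0,"ry":0,"rz":0,"tx":0,"ty":0,"tz":0,"gripper":-1},{"rx":0,"ry":0,"rz":0,"tx":0,"ty":0,"tz":0,"gripper":-1}]' 10
```

```text
time_s: 29.8
tool_pos: [0.5431, -0.2386, 0.1145]
orientation: [179.9, -0.1, 16.4]
contact_force: [0.0, -0.0, 0.1]
gripper_width: 0.0008
finger_force: 0.0
```

```bash
python3 -m inch '[{"rx":0,"ry":0,"rz":0,"tx":-0.015,"ty":0,"tz":0.04,"gripper":-1},{"rx":0,"ry":0,"rz":0,"tx":0,"ty":0,"tz":0.04,"gripper":-1},{"rx":0,"ry":0,"rz":0,"tx":0,"ty":0,"tz":0.01,"gripper":-1},{"rx":0,"ry":0,"rz":0,"tx":0,"ty":0,"tz":0,"gripper":-1},{"rx":0,"ry":0,"rz":0,"tx":0,"ty":0,"tz":0,"gripper":-1},{"rx":0,"ry":0,"rz":0,"tx":0,"ty":0,"tz":0,"gripper":-1}]'; python3 -m inch '[{"rx":0,"ry":0,"rz":0,"tx":0,"ty":0,"tz":0.01,"gripper":-1},{"rx":0,"ry":0,"rz":0,"tx":0,"ty":0,"tz":0,"gripper":-1},{"rx":0,"ry":0,"rz":0,"tx":0,"ty":0,"tz":0,"gripper":-1}]'
```

```text
time_s: 30.3
tool_pos: [0.5406, -0.2386, 0.1043]
orientation: [180.0, -0.0, 16.4]
contact_force: [-0.3, 0.4, 2.0]
gripper_width: 0.0006
finger_force: 1.0
time_s: 30.55
tool_pos: [0.5406, -0.2386, 0.1043]
orientation: [180.0, -0.0, 16.4]
contact_force: [-2.1, 1.4, 7.4]
gripper_width: 0.0006
finger_force: 3.8
```

Pressing at 7.4 N with no give. Press a little firmer, hold, then lift off straight.

```bash
python3 -m inch '[{"rx":0,"ry":0,"rz":0,"tx":0,"ty":0,"tz":0.01,"gripper":-1},{"rx":0,"ry":0,"rz":0,"tx":0,"ty":0,"tz":0,"gripper":-1},{"rx":0,"ry":0,"rz":0,"tx":0,"ty":0,"tz":0,"gripper":-1},{"rx":0,"ry":0,"rz":0,"tx":0,"ty":0,"tz":0,"gripper":-1},{"rx":0,"ry":0,"rz":0,"tx":0,"ty":0,"tz":0,"gripper":-1}]'; python3 -m inch '[{"rx":0,"ry":0,"rz":0,"tx":0,"ty":0,"tz":-0.03,"gripper":-1},{"rx":0,"ry":0,"rz":0,"tx":0,"ty":0,"tz":-0.1,"gripper":-1},{"rx":0,"ry":0,"rz":0,"tx":0,"ty":0,"tz":-0.2,"gripper":-1},{"rx":0,"ry":0,"rz":0,"tx":0,"ty":0,"tz":-0.3,"gripper":-1},{"rx":0,"ry":0,"rz":0,"tx":0,"ty":0,"tz":-0.3,"gripper":-1},{"rx":0,"ry":0,"rz":0,"tx":0,"ty":0,"tz":-0.2,"gripper":-1},{"rx":0,"ry":0,"rz":0,"tx":0,"ty":0,"tz":0,"gripper":-1},{"rx":0,"ry":0,"rz":0,"tx":0,"ty":0,"tz":0,"gripper":-1},{"rx":0,"ry":0,"rz":0,"tx":0,"ty":0,"tz":0,"gripper":-1}]'; python3 -c "
from h import *
wl(.096,205)"
```

```text
time_s: 30.97
tool_pos: [0.5406, -0.2386, 0.1043]
orientation: [180.0, -0.1, 16.4]
contact_force: [-4.3, 1.1, 12.8]
gripper_width: 0.0006
finger_force: 6.3
time_s: 31.72
tool_pos: [0.5399, -0.2382, 0.2141]
orientation: [-179.9, 0.1, 16.4]
contact_force: [0.2, 0.8, -0.6]
gripper_width: 0.0007
finger_force: 0.0
[282. 179.] [ 0.563  -0.2538] [3.663e+01 1.470e-01 7.300e-02 1.000e+00 3.600e-02] holes [[0.574, -0.1997], [0.5853, -0.2239], [0.5714, -0.2281], [0.5508, -0.2342], [0.5304, -0.2405], [0.5178, -0.2734]]
```

The holes are where they were before the press, so the pile did not move and it stands free. Handing in.

```bash
python3 -c "
from workcell import robot
print(robot.sign_off())"
```

```text
the job is handed in; nothing more can be done
None
```

The three loose plates are stacked on plate_first, centred within about 2 mm by the wrist camera; I pressed the top plate to about 13 N without visible shift, left the pile standing and handed in at about 32 s. The verdict was not shown, and I did not measure the bystanders again at the end.

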